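# Prop the dish warmer's hood open

## Task

Of the two dish warmers on the bench, one stands with its hood raised. Take the black handle of that warmer's prop rod and swing the rod up until its tip is fully home in the socket on the hood's edge, then let go. Do not shift the raised hood, and leave the rod of the closed warmer parked.

Things in the scene. Friction and masses are not known exactly. Their poses are not given: they have to be found in the camera images.
- prop_rod (a joint): Prop rod (steel, 10 mm thick, 205 mm long) of the warmer with the raised hood, hinged at its lower end 20 mm off the front face that looks to the robot. Value in rad: 0 = parked, level, pointing along +y of prop_rod_pivot; grows as the free end swings up; 1.03 = stop, tip home in the socket. Starts at 0 to 0.3. Stiff pivot: it stays where it is left (1 to 2.5 N at the handle moves it).
- prop_rod_grip (a point): Middle of the black grip (round, 16 mm diameter, 56 mm long) of that rod's handle, a level bar that sticks out of the rod towards the robot (-x of prop_rod_pivot). The point is on the grip's axis, 145 mm along the rod from the pivot axis and 80 mm in front of the rod's centre line. The point turns with the rod; the round grip can turn between fingers that keep pointing down.
- prop_rod_pivot (a point): Point on the rod's pivot axis, in its plane of swing, 65 mm above the bench, fixed to the warmer. Axes are the warmer's: x level, from the front into it (the rod turns about +x); y level, to the left as seen from the robot; z up. The warmer is a white box 170 mm deep (x), 240 wide (y), 80 high; its hood is hinged along the left (+y) edge and stands at 55 degrees.
- warmer_socket (a point): Where the rod's tip sits when home: in the dark steel socket, a pocket about 40 mm in size on the front edge of the raised hood, open below, in front and to the left. From prop_rod_pivot it lies 106 mm along +y and 177 mm up. It moves only if the hood is pushed (stiff hinge).
- spare_rod (a joint): The same prop rod on the other, like warmer, whose hood is closed. 0 = parked, rad, grows as it swings up. To be left alone.

How it is judged:
By the outcome, as a careful person would: the job done as asked, in the order asked, and still so for the second after the job is handed in, with the robot touching nothing.
It also fails if it takes over 35 s, if anything falls off the work surface, if the arm or the gripper's body presses on something with over 40 N, if the wrist force passes 120 N, or if a joint passes its speed limit or range.

## Robot

A 6-joint arm with a two-finger parallel gripper is mounted at the origin on the work surface. World frame = base frame: x ahead of the robot, y to its left, z up, the work surface at z = 0. Lengths are in m, angles in rad, forces in N, time in s.
With the tool pointing down it reaches from about 0.425 to 0.95 m from the base axis. Payload 3.5 kg.
Tool frame: the origin (TCP) lies midway between the tips of the shut fingers; the grasp point (between the pads) lies 19 mm behind it; z points along the fingers, y is the line along which they close (so a half turn about z gives the same grasp; the last joint's range is limited). The gripper opens to 85 mm and grips with 20 to 120 N. Pads are 22 mm wide; open, the fingers measure 114 mm over their backs; the gripper's body (76 mm by 85 mm) begins 54 mm behind the grasp point. The pads swing forward as they close: fully open they stand 13 mm farther back than shut.
Start: joints at [1.165, 0.286, 1.577, -0, 1.279, -0.15], TCP at [0.171, 0.653, 0.231] pointing down, gripper open.
Joint ranges: [-2.77, 2.77], [-0.9, 2.22], [0.21, 2.48], [-1.53, 4.67], [0.24, 2.81], [-2.84, 2.84]. Speed limits (rad/s): [2.79, 2.79, 3.14, 3.14, 3.14, 3.14].

## Interface

Orientations are given as a unit quaternion [x, y, z, w].
In Python, from plant import get_state, read_camera, ctrl gives the robot as it stands.
- The arm moves only by the shell command python3 -m crank 'ROWS' [FORCE]. ROWS is JSON, a list of rows, each a list of 3 entries, a list of its own where there are three numbers: the shift along the tool's x, y, z in mm, then the turn about the tool's z in degrees, then the closure in counts, from 0 (fully open) to 255 (shut). In form: [[[tx, ty, tz], yaw, claw], ...]. A call has 1 to 10 rows; each row is the pose to reach, as a shift and turn from the pose commanded when the call began, along the tool's axes at that moment; what a row does not reach only later rows make up. A row lasts 1/10 s, in which the tool goes at most 50 mm and 8.59 degrees, less where a joint would pass 70% of its speed; a pose out of reach is approached as far as the arm can. A call with a gripper value outside its range is refused whole. The fingers move at their own pace and stop on an object; FORCE is the grip in N (left out, the last holds). Time passes only in rows, so rows that repeat a pose let the fingers close. It gives the time, the measured TCP pose, the force, the opening and the grip force at its end, in the units of the state.
- get_state(): the state, without advancing time (a new reading comes with each control period).
- read_camera(name): name is "scene" or "top"; returns a dict with "frame" (400x640x3 uint8, blue, green, red), "range_z" (400x640 float32, m along the optical axis (not along the pixel's ray), 0 where there is no reading), "vfov" (degrees; the focal length in pixels is half the picture's height over the tangent of half this angle, whatever the lens; pixels are square), "cx", "cy" (the principal point, pixels), "origin" and "orientation" of the camera in the world. Camera axes: x right, y down, z forward; pixel columns grow to the right and rows downward; lengths in m; the calibration is good to about 2 mm. A picture is of the moment at which its call begins.
- ctrl.sign_off(): hands the job in; it is judged then, once.
The state is a dict: "time": time; "qpos": joint angles; "dq": joint speeds; "joint_efforts": joint torques, N m; "eef_pos": TCP position; "tcp_rot": TCP orientation; "contact_force": force on the tool from outside, world axes, zero at the start; "wrist_torque": the same for the moment, N m; "opening": opening from 0.0 (shut) to 1.0 (fully open); "finger_force": force on a finger pad.
Only numpy, scipy, OpenCV 4.12 (cv2) and the standard library are available. Lean on these libraries where they do the work, as an engineer would, in place of code of your own. Each camera call takes 0.05 s, during which the arm holds its last target. There are 200 camera calls.

## Working session

There is one attempt and no reset: what is moved stays moved. The work goes in short steps, Python scripts to look and compute and a shell command to move; the robot and the scene stay as the last step left them, time stands still between calls to the robot, and variables do not carry over. Pictures are saved under pics/ and viewed, at most 10 in all, crops included, and the job is handed in when it is done.

```bash
mkdir -p pics; ls; python3 - <<'E'
from plant import get_state, read_camera
import cv2,numpy as np
for n in("scene","top"):
    c=read_camera(n); cv2.imwrite(f"pics/{n}0.png",c["frame"]); np.savez(f"{n}0.npz",**c)
    print(n,c["vfov"],c["cx"],c["cy"],c["origin"],c["orientation"])
s=get_state();print(s)
E
```

```text
pics
scene 54.245476540820505 316.63741469037893 197.35453042503312 [ 1.2395726  -0.31010674  0.79247244] [ 0.75165782  0.50241967 -0.23860147 -0.35447756]
top 50.09251341938786 314.6165042485317 197.56334130708615 [ 0.36727395 -0.05689698  1.19121897] [-0.70049019  0.70734635 -0.07073216  0.06302065]
{'time': 0.1, 'qpos': array([ 1.16499744e+00,  2.87110698e-01,  1.57803620e+00, -2.21120301e-06,
        1.27861177e+00, -1.50027163e-01]), 'dq': array([ 0.00120402, -0.0016297 , -0.00346411, -0.00057313, -0.00108988,
        0.00185337]), 'joint_efforts': array([ 1.14457300e-03, -4.07297444e+01, -2.93698722e+01, -9.42442421e-05,
        3.32512565e-03, -2.35017829e-06]), 'eef_pos': array([0.17052025, 0.65248747, 0.23006006]), 'tcp_rot': array([ 1.27537165e-01,  9.91833201e-01, -1.04174016e-03, -2.96103814e-04]), 'contact_force': array([-0.47654162, -0.00775869, -0.54624894]), 'wrist_torque': array([ 0.02603316, -0.00217383,  0.02628338]), 'finger_force': 0.0, 'opening': 1.0003044904511955}
```

View pics/scene0.png

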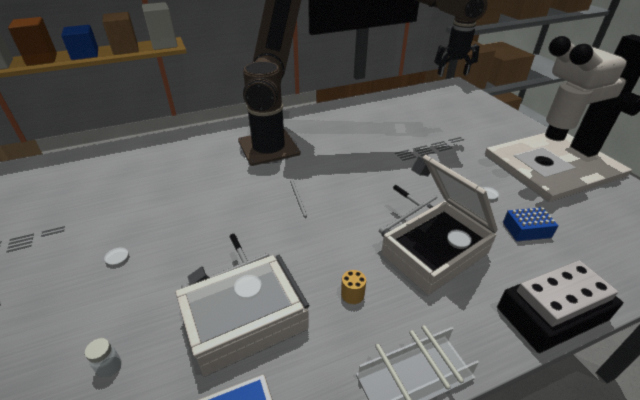

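View pics/top0.png

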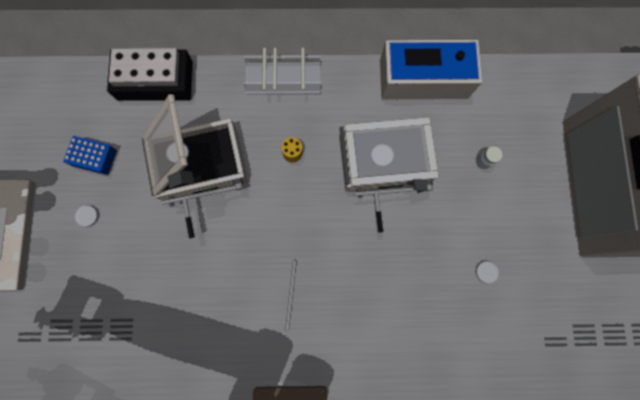

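The scene picture shows the open warmer at about (440,230), with its black grip at (402,191). In the top picture that grip is at (190,228), the rod runs from about (240,186) to (168,203), and the closed warmer is at (390,155). Next I'll measure the grip, rod and box.

```bash
cat > h.py <<'E'
import numpy as np,cv2
from scipy.spatial.transform import Rotation as R
def pts(c,uv,z=None):
    uv=np.atleast_2d(np.asarray(uv,int)); f=200/np.tan(np.radians(float(c["vfov"])/2))
    d=c["range_z"][uv[:,1],uv[:,0]]
    r=np.c_[(uv[:,0]-c["cx"])/f,(uv[:,1]-c["cy"])/f,np.ones(len(uv))]
    M=R.from_quat(c["orientation"]).as_matrix(); o=np.asarray(c["origin"])
    rw=r@M.T
    return o+rw*d[:,None] if z is None else o+rw*((z-o[2])/rw[:,2])[:,None]
def proj(c,P):
    f=200/np.tan(np.radians(float(c["vfov"])/2)); M=R.from_quat(c["orientation"]).as_matrix()
    q=(np.atleast_2d(P)-c["origin"])@M; return np.c_[q[:,0]/q[:,2]*f+c["cx"],q[:,1]/q[:,2]*f+c["cy"]]
def dark(c,box,t=45):
    x0,y0,x1,y1=box; m=np.zeros((400,640),bool); m[y0:y1,x0:x1]=c["frame"][y0:y1,x0:x1].max(2)<t
    v,u=np.nonzero(m); return np.c_[u,v]
E
python3 - <<'E'
from h import *
t=np.load("top0.npz");s=np.load("scene0.npz")
for c,b in((t,(180,212,200,242)),(s,(388,180,414,200))):
    uv=dark(c,b); P=pts(c,uv); print(len(uv),uv.mean(0),np.median(P,0),P.min(0).round(3),P.max(0).round(3))
    # axis ends
    q=uv-uv.mean(0); w=np.linalg.svd(q,full_matrices=False)[2][0]; k=q@w; print("ends",uv[k.argmin()],uv[k.argmax()],"ends3d",P[k<np.quantile(k,.1)].mean(0).round(4),P[k>np.quantile(k,.9)].mean(0).round(4))
# rod points in top view: raised over z .05, front area
vv,uu=np.mgrid[180:212,150:250]; uv=np.c_[uu.ravel(),vv.ravel()]; P=pts(t,uv)
i=t["frame"]
cv2.imwrite("pics/topcrop.png",cv2.resize(i[85:245,130:260],None,fx=4.5,fy=3.7*1.0,interpolation=cv2.INTER_NEAREST))
a=cv2.resize(i[90:240,135:255],None,fx=4,fy=4,interpolation=cv2.INTER_CUBIC); b=cv2.resize(s["frame"][150:290,375:500],(500,600),interpolation=cv2.INTER_CUBIC)[:560]
a=a[:560,:300*2]
o=np.zeros((600,800,3),np.uint8); A=cv2.resize(i[90:240,140:250],(400,545)); B=cv2.resize(s["frame"][150:290,380:500],(400,467)); o[:545,:400]=A;o[:467,400:]=B
cv2.imwrite("pics/crop1.png",o)
E
```

```text
86 [189.60465116 227.03488372] [0.50435362 0.25409353 0.08683579] [ 0.367 -0.057  0.082] [0.531 0.265 1.191]
ends [189 217] [190 237] ends3d [0.527  0.2589 0.0866] [0.4818 0.2484 0.0871]
60 [400.5        190.68333333] [0.50968698 0.25306282 0.08639474] [0.486 0.244 0.08 ] [0.533 0.262 0.09 ]
ends [394 186] [406 196] ends3d [0.4875 0.2465 0.087 ] [0.5308 0.2587 0.0853]
```

View pics/crop1.png

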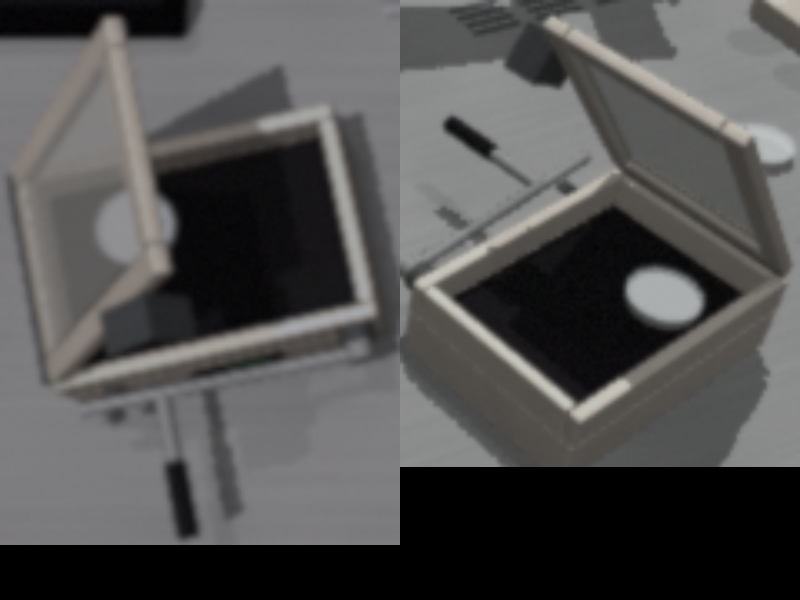

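The left crop (top view) shows the rod running from the pivot at crop (365,348) to the tip at (85,408). The grip is at (180,500) and the dark socket at (145,320), under the hood's edge. The right crop (scene view) shows the grip at (470,137) and the rod just above level.

```bash
cat >> h.py <<'E'
def grip(c,box):
    uv=dark(c,box); P=pts(c,uv); P=P[(P[:,2]<.4)&(P[:,2]>.03)]; return P
E
python3 - <<'E'
from h import *
t=np.load("top0.npz");s=np.load("scene0.npz")
e=pts(t,[[155,197],[242,174]],.08); r=np.vstack([pts(t,[[163,202]],.085+.005),pts(t,[[240,186]],.07)])
for n,v in(("box",e),("rod",r)):
    d=v[0]-v[1]; print(n,v.round(4).tolist(),"yaw",np.degrees(np.arctan2(-d[0],d[1])),"len",np.hypot(*d[:2]))
# grip centre by ray at z=.08 from both views (mask midpoint of ends)
print("top",pts(t,[[190,227]],.08), "scene",pts(s,[[400,191]],.08))
for yaw in (12,13,14,15):
    x=np.array([np.cos(np.radians(yaw)),np.sin(np.radians(yaw)),0]);y=np.array([-x[1],x[0],0]);z=np.array([0,0,1.])
    G=np.array([.506,.2535,.079]); a=np.arcsin((G[2]-.065)/.145)
    P=G+.08*x-.145*(np.cos(a)*y+np.sin(a)*z)
    tip=P+.205*(np.cos(a)*y+np.sin(a)*z); S=P+.106*y+.177*z
    print(yaw,a.round(3),P.round(4),proj(t,[P,tip,S,G]).round(1).tolist(),proj(s,[P,tip,S,G]).round(1).tolist())
from plant import get_state
q=get_state(); M=R.from_quat(q["tcp_rot"]).as_matrix(); print(M.round(4))
E
```

```text
box [[0.5855, 0.3503, 0.08], [0.646, 0.1228, 0.08]] yaw 14.89119619887799 len 0.2353898589674692
rod [[0.5701, 0.3251, 0.09], [0.6155, 0.1291, 0.07]] yaw 13.041857716993423 len 0.2011978498782902
top [[0.50515045 0.25484271 0.08      ]] scene [[0.50395639 0.25557653 0.08      ]]
12 0.097 [0.6143 0.129  0.065 ] [[240.3, 186.8], [162.4, 201.7], [181.8, 180.1], [190.6, 226.7]] [[380.3, 230.7], [435.0, 197.2], [419.7, 162.6], [399.7, 191.8]]
13 0.097 [0.6164 0.1309 0.065 ] [[239.6, 186.1], [161.9, 202.2], [181.1, 180.0], [190.6, 226.7]] [[381.4, 231.0], [435.0, 196.9], [420.3, 162.5], [399.7, 191.8]]
14 0.097 [0.6185 0.1328 0.065 ] [[238.9, 185.3], [161.5, 202.7], [180.5, 179.8], [190.6, 226.7]] [[382.4, 231.3], [435.1, 196.5], [420.8, 162.5], [399.7, 191.8]]
15 0.097 [0.6206 0.1348 0.065 ] [[238.2, 184.5], [161.0, 203.2], [179.8, 179.7], [190.6, 226.7]] [[383.5, 231.6], [435.1, 196.1], [421.4, 162.4], [399.7, 191.8]]
[[-9.675e-01  2.530e-01 -9.000e-04]
 [ 2.530e-01  9.675e-01 -2.000e-03]
 [ 3.000e-04 -2.100e-03 -1.000e+00]]
```

Yaw of about 13.5° and grip at about (0.505, 0.2545, 0.079) fit both views. Their projections of pivot and tip also agree with the pictures. Now moving above the grip.

```bash
python3 -m crank '[[[-42,-30,5],-5,0],[[-84,-60,10],-10,0],[[-127,-90,15],-15,0],[[-169,-121,20],-20,0],[[-211,-151,30],-25,0],[[-253,-181,40],-28,0],[[-295,-211,50],-28,0],[[-337,-242,60],-28,0],[[-380,-272,65],-28,0],[[-422,-302,70],-28,0]]' 40
python3 -m crank '[[[0,0,0],0,0],[[0,0,0],0,0],[[0,0,0],0,0]]'
python3 - <<'E'
from plant import get_state,read_camera
from h import *
q=get_state(); M=R.from_quat(q["tcp_rot"]).as_matrix(); print(q["eef_pos"],"tool y heading",np.degrees(np.arctan2(M[1,1],M[0,1])),M[2])
G=np.array([.505,.2545,.079]);x=np.array([np.cos(np.radians(13.5)),np.sin(np.radians(13.5)),0])
print("to go mm",(M.T@(G-.003*x+[0,0,-.018]-q["eef_pos"])*1000).round(1))
for n in("scene","top"):
    c=read_camera(n); np.savez(n+"1.npz",**c)
    if n=="scene": cv2.imwrite("pics/s1.png",cv2.resize(c["frame"][110:260,350:500],(600,600)))
E
```

```text
time: 1.1
eef_pos: [0.4877, 0.2706, 0.1629]
tcp_rot: [-0.116, 0.993, -0.0, -0.001]
contact_force: [1.3, 0.8, 0.0]
opening: 1.0
finger_force: 0.0
time: 1.4
eef_pos: [0.4865, 0.2731, 0.1636]
tcp_rot: [-0.117, 0.993, 0.0, -0.0]
contact_force: [-0.8, -0.9, 0.6]
opening: 0.998
finger_force: 0.0
[0.48649865 0.27308488 0.16356976] tool y heading 103.38145394591685 [ 7.70749226e-04  3.00305353e-04 -9.99999658e-01]
to go mm [-10.8 -22.4 102.6]
```

View pics/s1.png

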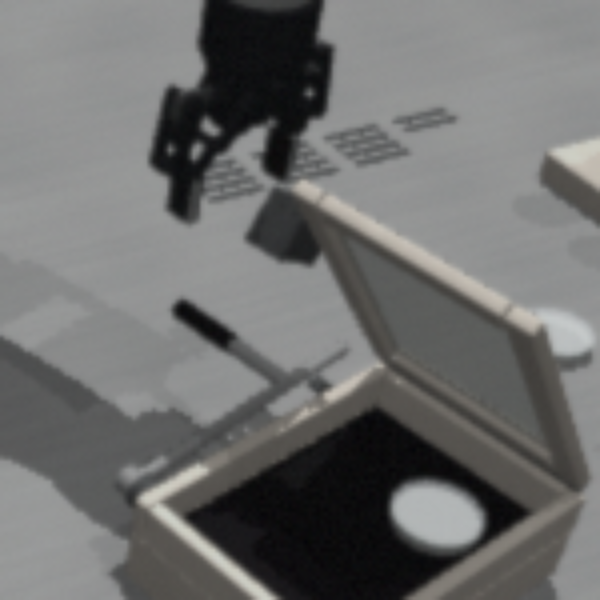

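The picture shows the open gripper above and to the left of the grip, with its fingers at crop (180,200) and (280,160). The grip is at (205,322) and the fingers are clear of the socket at (283,225). I'll shift sideways, then descend, then close.

```bash
python3 -m crank '[[[-11,-22,0],0,0],[[-11,-22,0],0,0],[[-11,-22,30],0,0],[[-11,-22,60],0,0],[[-11,-22,85],0,0],[[-11,-22,102],0,0],[[-11,-22,102],0,0],[[-11,-22,102],0,0]]' 40
python3 - <<'E'
from plant import get_state,read_camera
from h import *
q=get_state(); M=R.from_quat(q["tcp_rot"]).as_matrix(); print(q["eef_pos"],q["contact_force"])
G=np.array([.505,.2545,.079]);x=np.array([np.cos(np.radians(13.5)),np.sin(np.radians(13.5)),0])
print("to go mm",(M.T@(G-.003*x+[0,0,-.018]-q["eef_pos"])*1000).round(1))
c=read_camera("scene");cv2.imwrite("pics/s2.png",cv2.resize(c["frame"][120:240,360:480],(600,600)))
E
```

```text
time: 2.3
eef_pos: [0.5025, 0.2546, 0.0621]
tcp_rot: [-0.117, 0.993, 0.0, -0.0]
contact_force: [0.0, -0.5, -0.4]
opening: 1.0
finger_force: 0.0
[0.50253877 0.25457176 0.0621216 ] [ 0.04054185 -0.46790929 -0.41860821]
to go mm [ 0.6 -0.6  1.1]
```

View pics/s2.png

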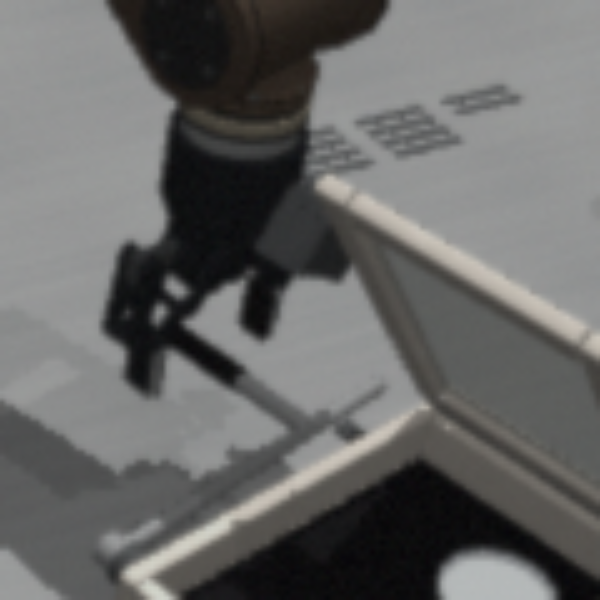

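The picture shows the fingers on both sides of the black grip, at crop (145,375) and (262,310). Closing now.

```bash
python3 -m crank '[[[0,0,1],0,120],[[0,0,1],0,255],[[0,0,1],0,255],[[0,0,1],0,255],[[0,0,1],0,255],[[0,0,1],0,255],[[0,0,1],0,255],[[0,0,1],0,255]]' 40
python3 - <<'E'
from plant import get_state
from h import *
q=get_state(); M=R.from_quat(q["tcp_rot"]).as_matrix(); p=q["eef_pos"]; print(p,q["contact_force"],q["opening"],M.round(3).tolist())
def g(a): return np.array([0,.145*np.cos(a),.145*np.sin(a)])
a0=.097
yaw=np.radians(13.5); W=np.array([[np.cos(yaw),-np.sin(yaw),0],[np.sin(yaw),np.cos(yaw),0],[0,0,1]])
for a in np.r_[np.linspace(.15,1.0,18),1.03,1.06]: print(round(a,3),(M.T@W@(g(a)-g(a0))*1000).round(1))
E
```

```text
time: 3.15
eef_pos: [0.5026, 0.2559, 0.0612]
tcp_rot: [-0.115, 0.993, 0.002, 0.0]
contact_force: [-1.3, 7.3, 1.8]
opening: 0.171
finger_force: 39.0
[0.50257814 0.25588145 0.06124434] [-1.27810962  7.33406898  1.78780562] 0.17057476899905027 [[-0.973, -0.229, -0.0], [-0.229, 0.973, 0.005], [-0.001, 0.005, -1.0]]
0.15 [-0.  -0.9 -7.6]
0.2 [ -0.   -2.1 -14.8]
0.25 [ -0.   -3.7 -21.8]
0.3 [ -0.   -5.7 -28.8]
0.35 [ -0.1  -7.9 -35.7]
0.4 [ -0.1 -10.6 -42.5]
0.45 [ -0.1 -13.5 -49.1]
0.5 [ -0.1 -16.8 -55.6]
0.55 [ -0.1 -20.4 -61.8]
0.6 [ -0.2 -24.3 -67.9]
0.65 [ -0.2 -28.5 -73.8]
0.7 [ -0.2 -33.  -79.5]
0.75 [ -0.2 -37.8 -85. ]
0.8 [ -0.3 -42.9 -90.2]
0.85 [ -0.3 -48.2 -95.1]
0.9 [ -0.3 -53.7 -99.8]
0.95 [  -0.3  -59.5 -104.2]
1.0 [  -0.4  -65.5 -108.3]
1.03 [  -0.4  -69.1 -110.6]
1.06 [  -0.4  -72.9 -112.8]
```

```bash
python3 -m crank '[[[0,0,-7],0,255],[[0,-1,-14],0,255],[[0,-3,-21],0,255],[[0,-5,-28],0,255],[[0,-7,-35],0,255],[[0,-10,-42],0,255],[[0,-13,-49],0,255],[[0,-16,-55],0,255],[[0,-19,-61],0,255],[[0,-19,-61],0,255]]'
python3 - <<'E'
from plant import get_state,read_camera
from h import *
q=get_state(); print(q["eef_pos"],q["contact_force"],q["wrist_torque"],q["opening"])
c=read_camera("scene");np.savez("scene3.npz",**c);cv2.imwrite("pics/s3.png",cv2.resize(c["frame"][110:240,360:490],(600,600)))
E
```

```text
time: 4.15
eef_pos: [0.507, 0.2371, 0.1229]
tcp_rot: [-0.115, 0.993, 0.003, -0.0]
contact_force: [-2.6, 6.3, 2.3]
opening: 0.172
finger_force: 39.4
[0.50696849 0.23708941 0.1229207 ] [-2.55552226  6.29451782  2.34573386] [ 1.33174551  0.46385945 -0.01083036] 0.17191677975715247
```

View pics/s3.png

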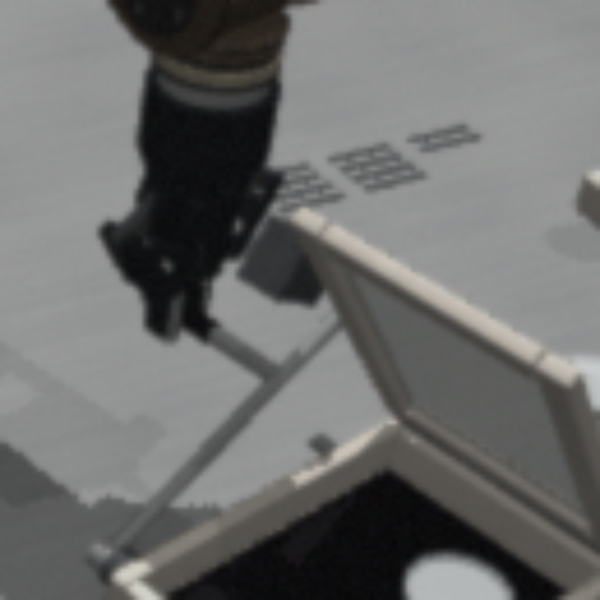

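The rod is now up to about 0.55 rad, held in the fingers at crop (195,320), and the socket at (285,255) is untouched. Continuing to about 0.95.

```bash
python3 -m crank '[[[0,-5,-7],0,255],[[0,-9,-13],0,255],[[0,-14,-18],0,255],[[0,-19,-24],0,255],[[0,-24,-29],0,255],[[0,-29,-34],0,255],[[0,-35,-39],0,255],[[0,-40,-43],0,255],[[0,-40,-43],0,255]]'
cat > est.py <<'E'
from plant import get_state,read_camera
from h import *
q=get_state(); M=R.from_quat(q["tcp_rot"]).as_matrix(); print(q["eef_pos"],q["contact_force"],q["opening"])
# rod angle from grasp displacement since the grasp (tool at a0=.097 when TCP was .0612 high)
print("angle by height",np.arcsin((q["eef_pos"][2]-.0612+.014)/.145))
E
python3 est.py
```

```text
time: 5.1
eef_pos: [0.5157, 0.2, 0.1682]
tcp_rot: [-0.115, 0.993, 0.005, -0.0]
contact_force: [-8.1, 10.6, 11.2]
opening: 0.167
finger_force: 39.4
[0.51571492 0.20002149 0.16821194] [-8.05699814 10.62687971 11.23968622] 0.16729278527290803
angle by height 0.9873429218820682
```

The remaining force is mostly radial, so the path runs slightly inside the true arc. I'll shift outwards a little and carry on to the stop.

```bash
python3 -m crank '[[[1,-1,-3],0,255],[[2,-3,-5],0,255],[[2,-5,-7],0,255],[[2,-7,-8],0,255],[[2,-7,-8],0,255]]'
cat >> est.py <<'E'
c=read_camera("scene");d=read_camera("top")
o=np.zeros((600,800,3),np.uint8);o[:400,:400]=cv2.resize(c["frame"][120:240,370:490],(400,400),interpolation=cv2.INTER_CUBIC);o[:400,400:]=cv2.resize(d["frame"][120:240,140:260],(400,400),interpolation=cv2.INTER_CUBIC)
import sys;cv2.imwrite(f"pics/{sys.argv[1]}.png",o[:400])
np.savez(f"sc_{sys.argv[1]}.npz",**c)
E
python3 est.py e1
```

```text
time: 5.6
eef_pos: [0.5177, 0.1913, 0.1752]
tcp_rot: [-0.115, 0.993, 0.003, 0.003]
contact_force: [0.7, 5.9, 4.6]
opening: 0.171
finger_force: 39.1
[0.5176522  0.19127486 0.1751665 ] [0.66140028 5.85672795 4.56578189] 0.1708247653824674
angle by height 1.0812102278880054
```

View pics/e1.png

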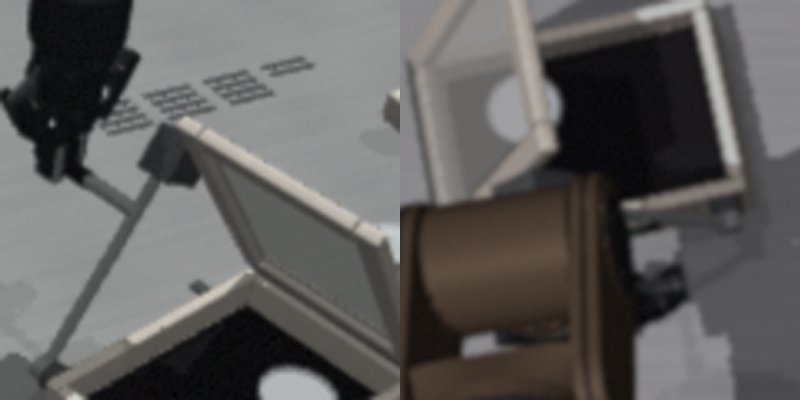

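The left panel shows the rod's tip inside the socket at about crop (165,165). The chord between grasp and current pose gives about 1.0 rad, and the tangential force is only about 2 N, so the rod hasn't reached the stop. I'll push on in small tangential steps.

```bash
cat > f.py <<'E'
from plant import get_state
import numpy as np
q=get_state();p=q["eef_pos"]-[.5026,.2559,.0612];y=np.array([-.233,.972]);dy=p[:2]@y;dz=p[2];F=q["contact_force"];fy=F[:2]@y
L=np.hypot(dy,dz);D=2*np.arcsin(L/.29);am=np.arctan2(dz,dy)-np.pi/2;a=am+D/2
print("a0,a",(am-D/2).round(3),a.round(3),"tang",(-np.sin(a)*fy+np.cos(a)*F[2]).round(1),"rad",(np.cos(a)*fy+np.sin(a)*F[2]).round(1),q["opening"].round(3),dy,dz)
E
python3 -m crank '[[[0,-1,-1],0,255],[[0,-2,-1],0,255],[[0,-2,-1],0,255]]' >/dev/null; python3 f.py
python3 -m crank '[[[0,-1,-1],0,255],[[0,-2,-1],0,255],[[0,-2,-1],0,255]]'>/dev/null; python3 f.py
```

```text
Traceback (most recent call last):
  File "f.py", line 5, in <module>
    print("a0,a",(am-D/2).round(3),a.round(3),"tang",(-np.sin(a)*fy+np.cos(a)*F[2]).round(1),"rad",(np.cos(a)*fy+np.sin(a)*F[2]).round(1),q["opening"].round(3),dy,dz)
                                                                                                                                          ^^^^^^^^^^^^^^^^^^
AttributeError: 'float' object has no attribute 'round'
Traceback (most recent call last):
  File "f.py", line 5, in <module>
    print("a0,a",(am-D/2).round(3),a.round(3),"tang",(-np.sin(a)*fy+np.cos(a)*F[2]).round(1),"rad",(np.cos(a)*fy+np.sin(a)*F[2]).round(1),q["opening"].round(3),dy,dz)
                                                                                                                                          ^^^^^^^^^^^^^^^^^^
AttributeError: 'float' object has no attribute 'round'
```

```bash
sed -i 's/q\["opening"\].round(3),//' f.py; python3 f.py; python3 est.py e2
```

```text
a0,a 0.054 1.025 tang -4.4 rad 9.0 -0.06958302893893092 0.1161836456739141
[0.51839774 0.18809943 0.17738365] [0.01291427 8.67771393 5.40859114] 0.16908549973317297
angle by height 1.1147898076761387
```

View pics/e2.png

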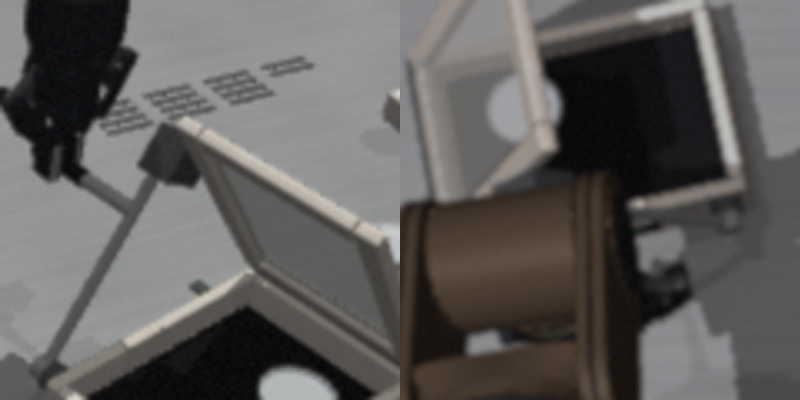

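The hood hasn't moved: its top corner is still at crop (183,125). The rod is nearly home, so I'll take another small push to feel for the stop.

```bash
python3 -m crank '[[[0,-1,-1],0,255],[[0,-2,-1],0,255],[[0,-2,-1],0,255]]' >/dev/null; python3 f.py
python3 -m crank '[[[0,-1,-1],0,255],[[0,-2,-1],0,255],[[0,-2,-1],0,255]]'>/dev/null; python3 f.py
```

```text
a0,a 0.054 1.026 tang -10.7 rad 7.3 -0.06968353987800073 0.11626127355021637
a0,a 0.054 1.027 tang -18.6 rad 8.2 -0.06982489934902049 0.1163575454018248
```

The angle stays at 1.026 while the tangential force climbs to about 19 N, so the rod is at its stop. I'll back the preload off, open, and retreat upward.

```bash
python3 -m crank '[[[0,2,1],0,255],[[0,3.5,2],0,255],[[0,3.5,2],0,255]]' >/dev/null; python3 f.py
python3 -m crank '[[[0,0,0],0,200],[[0,0,0],0,150],[[0,0,0],0,80],[[0,0,0],0,0],[[0,0,0],0,0],[[0,0,0],0,0],[[0,0,0],0,0],[[0,0,0],0,0]]'
python3 -m crank '[[[0,0,-20],0,0],[[0,0,-45],0,0],[[0,0,-70],0,0],[[10,0,-90],0,0],[[40,0,-100],0,0],[[80,0,-100],0,0],[[80,50,-100],0,0],[[80,100,-100],0,0],[[80,150,-100],0,0],[[80,150,-100],0,0]]'
python3 est.py e3
```

```text
a0,a 0.054 1.026 tang -3.8 rad 9.3 -0.0695886705382198 0.1161885048515644
time: 8.1
eef_pos: [0.5173, 0.1845, 0.1748]
tcp_rot: [-0.116, 0.993, -0.0, -0.0]
contact_force: [-0.2, 0.5, -0.1]
opening: 1.004
finger_force: 0.0
time: 9.1
eef_pos: [0.4028, 0.3163, 0.2751]
tcp_rot: [-0.119, 0.993, 0.001, 0.0]
contact_force: [0.7, -1.5, -0.3]
opening: 1.002
finger_force: 0.0
[0.40284545 0.31628968 0.27507812] [ 0.66768909 -1.49379078 -0.3040723 ] 1.0022386216521524
angle by height nanest.py:5: RuntimeWarning: invalid value encountered in arcsin
  print("angle by height",np.arcsin((q["eef_pos"][2]-.0612+.014)/.145))
```

View pics/e3.png

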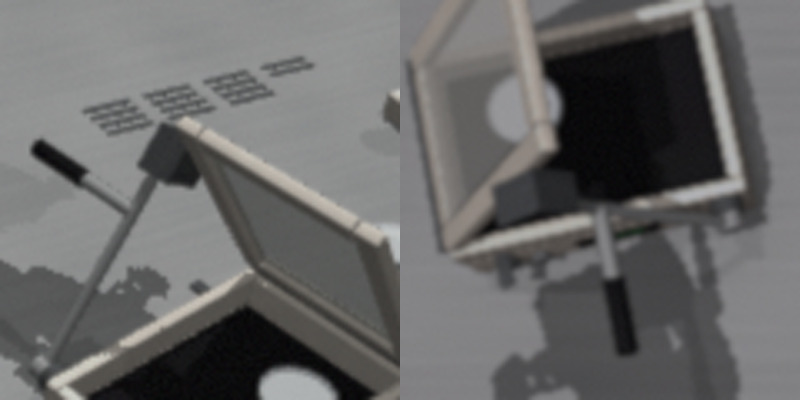

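The rod stands with its tip in the socket at left crop (165,165), and the gripper is clear. One numeric check of the grip height and the hood's stillness before handing in.

```bash
python3 - <<'E'
from h import *
a=np.load("scene0.npz");b=np.load("sc_e3.npz")
P=pts(b,dark(b,(378,160,398,178))); P=P[P[:,2]>.12]; print("grip axis z, want .1893:",np.quantile(P[:,2],[.5,.9])-.008,np.median(P,0))
G=np.array([.506,.2545,.073]);y=np.array([-.233,.972,0]);x=np.array([.972,.233,0]);z=np.array([0,0,1.])
piv=np.array([.6164,.1309,.065]) 
for an in(.95,.99,1.03):print(an,proj(b,[piv-.108*x+.145*(np.cos(an)*y+np.sin(an)*z),piv+.15*(np.cos(an)*y+np.sin(an)*z)]).round(1))
v=np.nonzero(dark(b,(378,160,398,178)).T[0]>0); print(dark(b,(378,160,398,178)).min(0),dark(b,(378,160,398,178)).max(0))
d=cv2.absdiff(a["frame"],b["frame"]).max(2)[150:240,425:500]; print("hood diff mean,max",d.mean(),d.max())
dz=np.abs(a["range_z"]-b["range_z"])[150:240,425:500]; print(np.median(dz),np.quantile(dz,.95))
E
```

```text
grip axis z, want .1893: [0.18694977 0.18972087] [0.52603407 0.18555903 0.19494977]
0.95 [[381.2 164.9]
 [411.4 182.7]]
0.99 [[380.1 164.5]
 [410.2 182.3]]
1.03 [[378.9 164.2]
 [409.  182. ]]
[380 163] [394 174]
hood diff mean,max 6.128888888888889 62
0.0020065904 0.0070427526
```

The grip is at z ≈ 0.19 and 74 mm along +y from the pivot, which gives 1.03 rad, so the tip is home. The hood has not moved.

```bash
python3 -c "
from plant import ctrl
print(ctrl.sign_off())"
```

```text
the job is handed in; nothing more can be done
None
```

The raised hood's prop rod is swung up to its stop (about 1.03 rad measured) with its tip in the socket and released. I saw no movement of the hood, the arm never went near the closed warmer's rod, and the job was handed in after about 9 s of robot time.

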